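# Index the pot carousel and take out a latched sample pot

### The arm

A 6-joint arm with a two-finger parallel gripper is mounted at the origin on the work surface. World frame = base frame: x ahead of the robot, y to its left, z up, the work surface at z = 0. Lengths are in m, angles in degrees, forces in N, time in s.
With the tool pointing down it reaches from about 0.35 to 0.725 m from the base axis. Payload 4.3 kg.
Tool frame: the origin (TCP) lies between the finger pads; the fingertips stand 11 mm ahead of it and the grasp point (between the pads) lies 8 mm behind it (r.tip_extent is the distance from the TCP to the fingertips, in m); x points along the fingers, y is the direction in which the jaws open and shut, and the axes are right-handed (so a half turn about x gives the same grasp; the last joint's range is limited). The gripper opens to 85 mm and grips with 20 to 120 N. Pads are 22 mm wide; open, the fingers measure 114 mm over their backs; the gripper's body (76 mm by 85 mm) begins 54 mm behind the grasp point. The pads swing forward as they close: fully open they stand 13 mm farther back than shut.
Start: joints at [63.868, 21.618, 4.641, 73.018, 0, 83.68], TCP at [0.195, 0.541, 0.242] pointing down, gripper open.
Joint ranges: [-156.06, 156.06], [-48.1, 94.91], [-58.44, 69.94], [-101.28, 121.22], [-78.64, 73.56], [-180, 180]. Speed limits (degrees/s): [147.25, 147.25, 180, 180, 180, 180].

### API

Orientations are given as a 3x3 rotation matrix whose columns are the frame's x, y, z axes.
In Python, from rig import r, viewer gives the robot as it stands.
- The arm moves only by the tool play_rows, never from a script. Its argument "plan" is one flat list of numbers, 7 for each row, row after row: the shift along the tool's x, y, z scaled (see below), then the turn, a rotation vector about the tool's x, y, z scaled (see below), then the finger opening in mm, from 0 to 85.4. In form: [x, y, z, ax, ay, az, fingers, x, y, z, ax, ay, az, fingers, ...]. A call has 1 to 10 rows; each row shifts and turns the commanded pose from where the row before left it, along the tool's axes as they then stand; what a row does not reach is not made up. The controller multiplies each number of a shift by 50 mm and each number of a turn by pi rad. A row lasts 1/8 s, in which the tool goes at most 62.5 mm and 10.7 degrees, less where a joint would pass 70% of its speed; a pose out of reach is approached as far as the arm can. A call with a number of a shift or a turn outside -1 to 1 is refused whole. A call with a gripper value outside its range is refused whole. The fingers move at their own pace and stop on an object; "squeeze" is the grip in N (left out, the last holds). Time passes only in rows, so rows that do not move let the fingers close. It gives the time, the measured TCP pose, the force and the opening at its end, in the units of the state.
- r.read_state(): the state, without advancing time (a new reading comes with each control period).
- viewer.get_image(name): name is "scene" or "side" or "wrist"; returns the picture (400x640x3 uint8, red, green, blue); there is no depth.
- viewer.camera_model(name): a dict with "K" (3x3 intrinsics, pixels), "position" and "rotation" of the camera in the world; the wrist camera has in their place "tool_from_camera" (4x4, takes a point from camera to tool coordinates, whose origin is the TCP and whose axes are the tool frame's). Camera axes: x right, y up, looking along -z (the intrinsics and any distortion apply to the point x, -y, -z); pixel columns grow to the right and rows downward; lengths in m; the calibration is good to about 2 mm. A picture is of the moment at which its call begins: read the wrist's pose just before it. camera_model takes no time and is no camera call.
- r.finish_job(): hands the job in, once; it reports no verdict.
Trained networks look in the newest picture that a camera, given by its name, has taken for a name from the list of things; names that differ only in an ending like _2 or _b are one class to them, and where a whole thing is asked for, a point or a joint stands for the part that bears it (a point fixed in the world has none). Each returns a list of dicts, best first, with "score" (0 to 1); they miss things now and then, are a little off and sometimes report something else, mostly with a low value. They report only what shows in the picture. A call takes as long as a camera call. They do not tell look-alikes from the thing itself.
- viewer.search_frame(camera, query): "location" ([x, y, z] in m, in the coordinates of the camera as it stood for that picture, good to about 4 mm: the middle of the surface that is visible of it).
The state is a dict: "clock": time; "joints": joint angles; "joint_velocities": joint speeds; "tau": joint torques, N m; "position": TCP position; "ee_rot": TCP orientation; "force": force on the tool from outside, world axes, zero at the start; "torque": the same for the moment, N m; "gripper_width": finger opening in m.
Only numpy, scipy, OpenCV 4.12 (cv2) and the standard library are available. Lean on these libraries where they do the work, as an engineer would, in place of code of your own. Each camera call takes 0.05 s, during which the arm holds its last target.

### The job

Wind the handwheel of the rotary pot store, one full turn per pocket, until the orange-capped pot has come round to the open hatch of the clear cover and stands centred in it, and stop there. Push that pot down until its push-push catch lets go and it springs up clear of your fingers, then draw it out and lower it, without dropping it, to stand upright in the steel tray. Leave the other pots latched in their pockets and everything else where it stands.

Things in the scene. Friction and masses are not known exactly. Their poses are not given: they have to be found in the camera images.
- store: Fixed rotary pot store: cream plinth, grey drum of diameter 232 mm under a clear cover (top 143 mm above the bench, centre knob 151). Origin on the drum's axis at bench level. Eight pockets, 45 degrees apart, 85 mm off the axis; deck 130.5 mm high. The cover is open only at the hatch, a 52 degree sector on the store's -x side, from 28 mm off the axis outward. Handwheel on its -y side.
- hatch (a point): Middle of the hatch, on the drum's deck (130.5 mm above the bench), 85 mm from the drum's axis along the store's -x. The pot must be centred here. At the start an empty pocket stands here; the pots stand two and three pockets to either side.
- handwheel (a joint): Turn of the bright-rimmed handwheel about its upright axis, rad, 0 at the start, positive anticlockwise from above. Geared 8 to 1: one full turn moves the drum one pocket (45 degrees), the same way round. Turns either way freely, stays where left, needs 1 to 2 N at the handle. Diameter 119 mm, rim top 112 mm high. At each full turn the handle is back at the fixed yellow-tipped index finger.
- wheel_axis (a point): Point on the handwheel's vertical axis, 160 mm above the bench, the height at which to hold the handle.
- handle_grip (a point): Grip point of the handwheel's upright red handle: on the handle's axis, 160 mm above the bench, 50 mm from the wheel's axis. Cylinder of diameter 22 mm from 114 to 176 mm above the bench; it revolves freely on its pin, so the hand that holds it need not turn.
- pot_orange: Pot with orange screw cap, 80 mm tall, diameter 46 mm, cap 22 mm high, 0.13 kg. Origin centre of foot, z up. Latched: foot 54 mm above the bench, cap only 3.5 mm out of the deck. Push-push catch: pushed 5 to 7.5 mm down (about 5 N; firm stop at 7.5 mm) and let go it rises to 30 mm above latched (foot 84 mm, cap top 164 mm up); then it lifts straight out. Pushed down again it would relatch.
- pot_white: Same pot with a white cap, latched in another pocket; must stay there.
- pot_blue: Same pot with a blue cap, latched in another pocket; must stay there.
- pot_green: Same pot with a green cap, latched in another pocket; must stay there.
- tray: Open steel tray fixed on the bench to the left, outside 200 mm (its x) by 150 mm (its y), walls 3 mm thick and 22 mm high, floor 3 mm thick. Origin under its centre at bench level. Its half towards -x is free; in the +x half stand a grey-capped pot and a small blue slide box.
- pot_grey: Same pot with a grey cap, standing in the tray's +x half, foot 3 mm above the bench.
- slide_box: Blue slide box, 34 by 82 by 30 mm, lying in the tray's +x half. Origin under its centre.
- pump_bottle: White pump bottle, diameter 72 mm, 196 mm tall, on the right of the bench. Origin under its centre.
- tip_box: Blue box of pipette tips with a clear lid, 124 by 86 by 68 mm, at the back right. Origin under its centre.
- dish_stack: Stack of four culture dishes, diameter 91 mm, 61 mm high, behind the store. Origin under its centre.
- notebook: Closed green notebook, 150 by 105 by 12 mm, at the back left. Origin under its centre.
There are look-alikes about, which are no part of the job. Several things have the shape of the tray; the one meant has the colours described above.

How it is judged (in metres and radians):
On the way, in this order (a step that is already met when the one before it is completed fails the run):
1. the handwheel has been wound past its first full turn, the hand at its handle ((value of joint handwheel above 7 rad or value of joint handwheel below -7 rad) and distance between the grasp point and handle_grip below 0.08 m).
2. the orange-capped pot, still latched down, stands centred in the hatch (within 6 mm) and the handwheel has stopped (horizontal distance between pot_orange and hatch below 0.006 m and height (world z) of pot_orange below 0.058 m and velocity of joint handwheel between -0.2 and 0.2 rad/s), for 0.3 s.
3. the pot is pushed down there, 2.5 mm or more deeper than latched (horizontal distance between pot_orange and hatch below 0.009 m and height (world z) of pot_orange below 0.0515 m).
4. the catch has let go: the pot stands up in its pocket, 24 mm or more above its latched height, with nothing of the robot touching it (horizontal distance between pot_orange and hatch below 0.009 m and height (world z) of pot_orange between 0.078 and 0.092 m and contact force between each of the arm, the fingers and pot_orange below 0.1 N), for 0.15 s.
5. the pot is set down upright on the tray's floor while still held (x of pot_orange in the frame of tray between -0.085 and 0.085 m and y of pot_orange in the frame of tray between -0.06 and 0.06 m and height (world z) of pot_orange below 0.009 m and angle between pot_orange's own z axis and vertical below 0.2 rad and contact force between the fingers and pot_orange above 0.5 N), for 0.05 s.
At the end, for the whole second after the job is handed in: The orange-capped pot stands upright (within 6 degrees), released and at rest, on the floor of the steel tray, its centre inside the walls by 15 mm or more; the other three pots are still latched in the drum's pockets (x of pot_orange in the frame of tray between -0.085 and 0.085 m and y of pot_orange in the frame of tray between -0.06 and 0.06 m and height (world z) of pot_orange below 0.007 m and angle between pot_orange's own z axis and vertical below 0.1 rad and linear speed of pot_orange below 0.02 m/s and horizontal distance between each of pot_white, pot_blue, pot_green and store below 0.09 m); the robot touches nothing.
It fails at once if another pot of the store has sprung up (8 mm or more) (height (world z) of any of pot_white, pot_blue, pot_green above 0.062 m).
It fails at once if the pot or the slide box in the tray is pushed more than 15 mm or tipped (distance of any of pot_grey, slide_box from where it was at the start of the episode above 0.015 m or angle between pot_grey's own z axis and vertical above 0.3 rad).
It fails at once if a thing on the bench is pushed more than 15 mm (distance of any of pump_bottle, tip_box, dish_stack, notebook from where it was at the start of the episode above 0.015 m).
It also fails if it takes over 72 s, if anything falls off the work surface, if the arm or the gripper's body presses on something with over 40 N, if the wrist force passes 120 N, or if a joint passes its speed limit or range.

## Working session

There is one attempt and no reset: what is moved stays moved. The work goes in short steps, Python scripts to look and compute and a tool call to move; the robot and the scene stay as the last step left them, time stands still between calls to the robot, and variables do not carry over. Pictures are saved under pics/ and viewed, and the job is handed in when it is done.

Besides the shell and the picture viewer there is one more tool, called after "Call:" as a command line: name --argument value ..., lists and objects as JSON in quotes. play_rows: Moves the arm, as the interface text tells. Shifts and turns lie within -1 to 1; 1 stands for 50 mm of shift or pi rad of turn. Its arguments: {"type":"object","properties":{"plan":{"type":"array","items":{"type":"number"}},"squeeze":{"type":"number"}},"required":["plan"]}

```bash
ls; mkdir -p pics
python3 - <<'E'
from rig import r, viewer
import cv2
for n in ["scene","side","wrist"]:
    im=viewer.get_image(n); cv2.imwrite(f"pics/{n}0.png",im[:,:,::-1])
    print(n,viewer.camera_model(n))
s=r.read_state(); print(s, r.tip_extent)
E
```

```text
pics
scene {'K': array([[503.35693669,   0.        , 318.9060353 ],
       [  0.        , 503.35693669, 208.18602684],
       [  0.        ,   0.        ,   1.        ]]), 'position': array([1.33118709, 1.04289481, 1.54211856]), 'rotation': array([[-0.75371746, -0.50292108,  0.42306073],
       [ 0.65691668, -0.55768153,  0.50739707],
       [-0.01924753,  0.66034968,  0.75071155]])}
side {'K': array([[383.63033827,   0.        , 317.75159038],
       [  0.        , 383.63033827, 202.79972124],
       [  0.        ,   0.        ,   1.        ]]), 'position': array([-0.10701558, -0.57177147,  1.17227221]), 'rotation': array([[ 0.71950028,  0.52997634, -0.44882562],
       [-0.69426704,  0.53242915, -0.48426488],
       [-0.01768109,  0.66003355,  0.75102802]])}
wrist {'K': array([[342.54046674,   0.        , 314.19779841],
       [  0.        , 342.54046674, 200.58042594],
       [  0.        ,   0.        ,   1.        ]]), 'tool_from_camera': array([[ 2.65058406e-04,  2.79728832e-01, -9.60079012e-01,
        -1.31267832e-01],
       [ 9.99999892e-01,  2.93558238e-04,  3.61610947e-04
[... 290 characters left out ...]
86387e+01,
       -1.65628503e-04,  8.36799308e+01]), 'joint_velocities': array([-0.03396727, -0.09429513,  0.21190517,  0.01189816,  0.06147328,
        0.09043525]), 'tau': array([ 1.51851818e-03, -4.64034140e+01,  2.70170814e+01,  1.38668469e-02,
       -9.85985207e-05, -2.55031290e-05]), 'position': array([0.1946686 , 0.5405164 , 0.24157482]), 'ee_rot': array([[-6.96251948e-04,  3.38939293e-01,  9.40807988e-01],
       [-1.42576054e-03,  9.40806924e-01, -3.38939965e-01],
       [-9.99998741e-01, -1.57735451e-03, -1.71792386e-04]]), 'force': array([ 0.552451  ,  0.1157807 , -0.03013089]), 'torque': array([-0.00176291,  0.0484191 , -0.01206178]), 'gripper_width': 0.08543968089462847} 0.011
```

View pics/scene0.png

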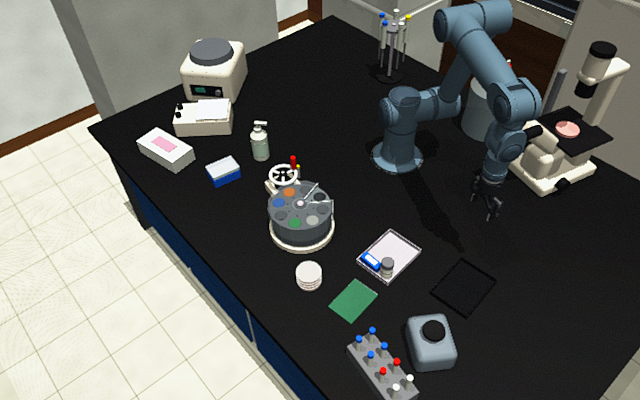

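View pics/side0.png

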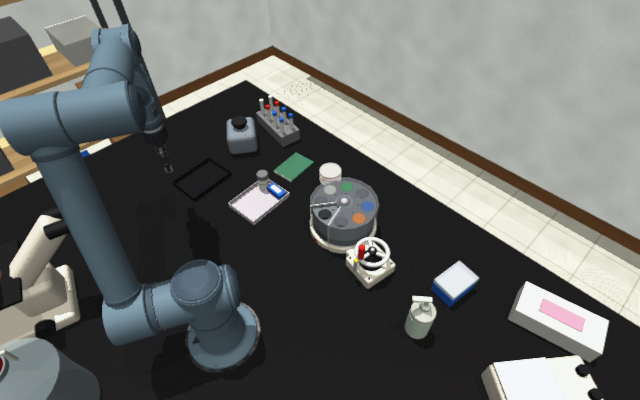

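View pics/wrist0.png

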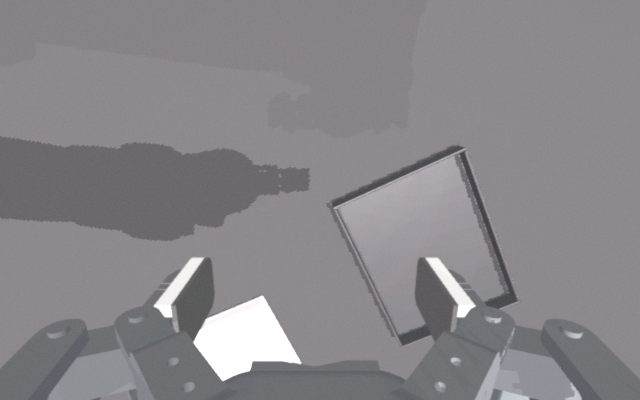

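The scene view shows the store at about (301,215) and the handwheel at (284,175). There is a pale tray with a grey pot and blue box at (390,256), and a black look-alike tray at (463,287). Next I'll enlarge the crops and query the networks.

```bash
cat > h.py <<'E'
from rig import r, viewer
import numpy as np, cv2
from scipy.spatial.transform import Rotation as R
def cam(n):
    m=viewer.camera_model(n)
    if 'position' in m: return m['K'],m['rotation'],np.array(m['position'])
    s=r.read_state(); T=m['tool_from_camera']; Rt=s['ee_rot']
    return m['K'],Rt@T[:3,:3],s['position']+Rt@T[:3,3]
def ray(n,u,v):
    K,Rc,p=cam(n); d=Rc@np.array([(u-K[0,2])/K[0,0],-(v-K[1,2])/K[1,1],-1]); return p,d
def at_z(n,u,v,z):
    p,d=ray(n,u,v); return p+d*(z-p[2])/d[2]
def proj(n,P):
    K,Rc,p=cam(n); c=Rc.T@(np.array(P)-p); return np.array([K[0,2]+K[0,0]*c[0]/-c[2],K[1,2]-K[1,1]*c[1]/-c[2]])
def find(n,q,k=2):
    K,Rc,p=cam(n); out=[]
    for d in viewer.search_frame(n,q)[:k]:
        w=p+Rc@np.array(d['location']); print(n,q,round(d['score'],2),w.round(4),proj(n,w).round(0)); out.append(w)
    return out
E
python3 - <<'E'
from h import *
for n in ["scene","side"]:
    viewer.get_image(n)
    for q in ["store","handwheel","handle_grip","pot_orange","pot_white","pot_blue","pot_green","tray","pot_grey","slide_box"]: find(n,q)
a=cv2.imread('pics/scene0.png'); cv2.imwrite('pics/c1.png',cv2.resize(a[140:290,240:440],None,fx=4,fy=4,interpolation=2))
a=cv2.imread('pics/side0.png'); cv2.imwrite('pics/c2.png',cv2.resize(a[145:295,220:420],None,fx=4,fy=4,interpolation=2))
E
```

```text
scene store 0.59 [ 0.4616 -0.3914  0.1012] [259. 142.]
scene store 0.35 [ 0.5041 -0.1566  0.1096] [285. 174.]
scene handwheel 0.56 [ 0.5018 -0.1532  0.1108] [286. 174.]
scene handle_grip 0.46 [ 0.4669 -0.1536  0.1486] [292. 163.]
scene handle_grip 0.24 [ 0.4638 -0.3935  0.1009] [258. 142.]
scene pot_green 0.44 [ 0.5039 -0.1536  0.1092] [286. 174.]
scene tray 0.68 [ 0.4657 -0.3928  0.1018] [258. 142.]
scene tray 0.67 [0.4036 0.35   0.0032] [391. 251.]
scene pot_grey 0.76 [0.5095 0.4106 0.077 ] [385. 266.]
scene pot_grey 0.24 [ 0.469  -0.1539  0.1475] [292. 163.]
scene slide_box 0.25 [0.5972 0.0483 0.1389] [299. 209.]
side store 0.71 [ 0.5179 -0.0291  0.1229] [344. 224.]
side handwheel 0.71 [ 0.4991 -0.1671  0.1151] [371. 252.]
side handle_grip 0.5 [ 0.4507 -0.1595  0.1626] [360. 251.]
side pot_white 0.61 [0.7123 0.2372 0.0653] [329. 170.]
side tray 0.96 [0.3248 0.6356 0.0049] [200. 179.]
side tray 0.94 [0.4089 0.3554 0.0081] [256. 203.]
side pot_grey 0.68 [0.4103 0.3543 0.0086] [256. 203.]
side pot_grey 0.46 [0.4839 0.3938 0.0698] [262. 178.]
side slide_box 0.74 [0.4982 0.3281 0.0369] [276. 190.]
```

View pics/c1.png

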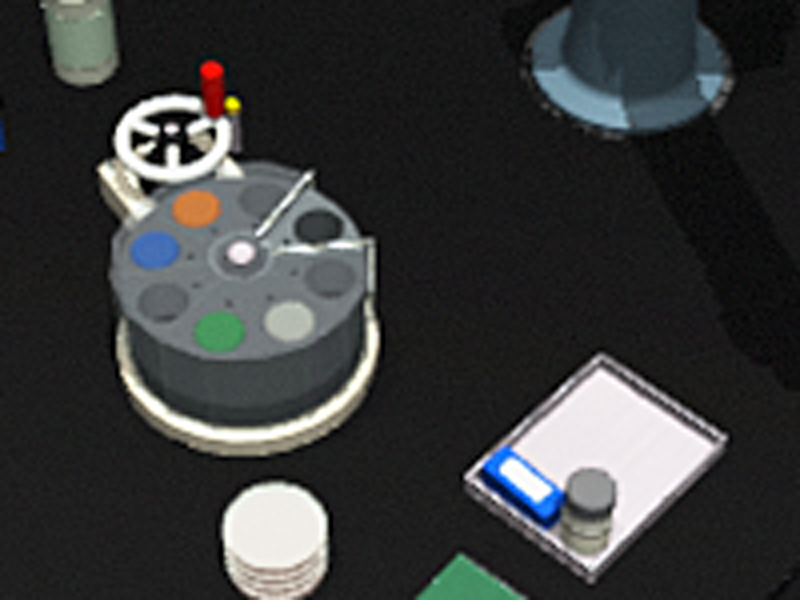

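View pics/c2.png

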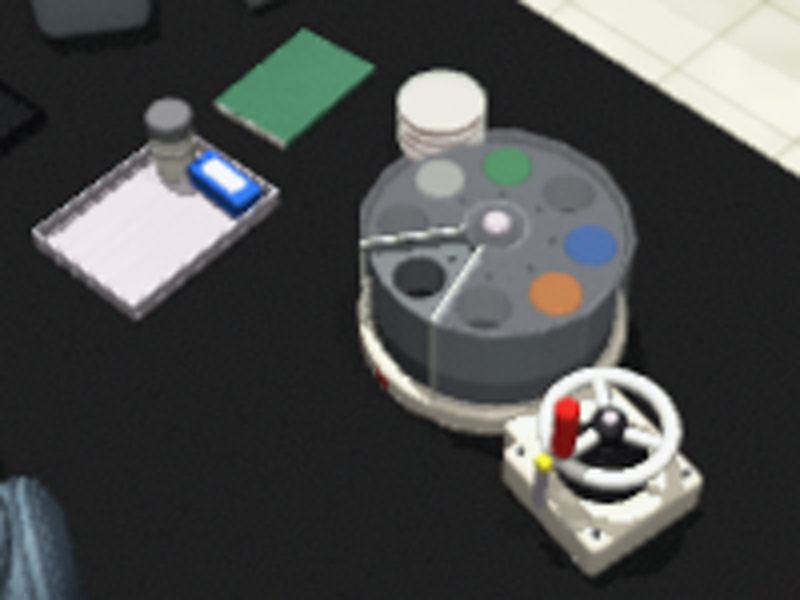

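Run:
```python
from h import *
for n,o,pts in [("scene",(240,140),dict(knob=(240,253,.151),handletop=(211,68,.174),hub=(172,129,.112),orange=(196,209,.134),hatchhole=(318,226,.1305),blue=(155,250,.134),green=(219,331,.134),white=(289,321,.134),tA=(602,356,.022),tB=(726,438,.022),tC=(592,580,.022),tD=(465,478,.022),greytop=(591,488,.083),box=(525,480,.033),fing=(233,104,.12))),
 ("side",(220,145),dict(knob=(497,223,.151),handletop=(567,407,.174),orange=(555,293,.134),hatchhole=(420,277,.1305),blue=(591,245,.134),green=(508,167,.134),white=(440,178,.134),tA=(33,234,.022),tB=(138,317,.022),tD=(280,192,.022),greytop=(169,114,.083),box=(224,173,.033),fing=(545,462,.12)))]:
    for k,(u,v,z) in pts.items():
        print(n,k,at_z(n,u/4+o[0]-.375,v/4+o[1]-.375,z).round(4))
# rim ellipse by white threshold
for n,(x0,y0,x1,y1) in [("scene",(266,160,300,190)),("side",(350,235,395,270))]:
    im=cv2.imread(f'pics/{n}0.png'); print(n,[at_z(n,*p,.11).round(3) for p in [(x0,y0)]])
```

```text
scene knob [0.5832 0.0348 0.151 ]
scene handletop [ 0.4589 -0.1589  0.174 ]
scene hub [ 0.5057 -0.1697  0.112 ]
scene orange [ 0.5692 -0.0497  0.134 ]
scene hatchhole [0.4948 0.0431 0.1305]
scene blue [ 0.6313 -0.0343  0.134 ]
scene green [0.6492 0.0832 0.134 ]
scene white [0.5941 0.1168 0.134 ]
scene tA [0.339  0.2796 0.022 ]
scene tB [0.3247 0.4249 0.022 ]
scene tC [0.5306 0.4498 0.022 ]
scene tD [0.5376 0.2954 0.022 ]
scene greytop [0.4945 0.407  0.083 ]
scene box [0.5041 0.3389 0.033 ]
scene fing [ 0.4418 -0.1496  0.12  ]
side knob [0.5772 0.0294 0.151 ]
side handletop [ 0.4602 -0.156   0.174 ]
side orange [ 0.5651 -0.0521  0.134 ]
side hatchhole [0.4967 0.0455 0.1305]
side blue [ 0.6288 -0.0377  0.134 ]
side green [0.6467 0.0804 0.134 ]
side white [0.5918 0.1153 0.134 ]
side tA [0.3236 0.4231 0.022 ]
side tB [0.3335 0.2644 0.022 ]
side tD [0.5373 0.2911 0.022 ]
side greytop [0.4944 0.4069 0.083 ]
side box [0.5079 0.3436 0.033 ]
side fing [ 0.4382 -0.1569  0.12  ]
scene [array([ 0.512, -0.273,  0.11 ])]
side [array([ 0.504, -0.071,  0.11 ])]
```

Orange sits two pockets anticlockwise of the hatch, so the wheel needs two full clockwise turns (−4π). I'll square the tool to the world axes first, then move to a viewing pose over the store.

Call:
play_rows --plan '[-0.7,0,0,-0.056,0,0,85,-0.7,0,0,-0.056,0,0,85,0,-0.9,0.6,0,0,0,85,0,-1,0.6,0,0,0,85,0,-1,0.6,0,0,0,85,0,-1,0.6,0,0,0,85,0,-1,0.6,0,0,0,85,0,-1,0.6,0,0,0,85,0,-1,0.6,0,0,0,85,0,-1,0.6,0,0,0,85]' --squeeze 40

```text
clock: 2.5
position: [0.4381, 0.1457, 0.3126]
ee_rot: [[0.001, -0.006, 1.0], [0.0, 1.0, 0.006], [-1.0, 0.0, 0.001]]
force: [0.4, 0.4, 0.1]
gripper_width: 0.085
```

Call:
play_rows --plan '[0,-1,0.6,0,0,0,40,0,-1,0.6,0,0,0,40,0,-1,0.6,0,0,0,40,0,-1,0.6,0,0,0,40,0,0,0,0,0,0,40,0,0,0,0,0,0,40]'

```text
clock: 3.25
position: [0.5582, -0.0516, 0.3121]
ee_rot: [[-0.001, -0.006, 1.0], [0.001, 1.0, 0.006], [-1.0, 0.001, -0.001]]
force: [-0.8, 0.2, -0.3]
gripper_width: 0.04
```

Run:
```python
from h import *
s=r.read_state(); print(s['clock'],s['position'],s['ee_rot'],s['force'],s['gripper_width'])
cv2.imwrite('pics/w1.png',viewer.get_image("wrist")[:,:,::-1])
for q in ["handle_grip","handwheel","pot_orange","store"]: find("wrist",q)
```

```text
3.25 [ 0.55816317 -0.05155945  0.31210716] [[-7.31188524e-04 -5.69433078e-03  9.99983520e-01]
 [ 7.55248725e-04  9.99983499e-01  5.69488290e-03]
 [-9.99999447e-01  7.59400311e-04 -7.26875822e-04]] [-0.77673807  0.22809771 -0.25766448] 0.04004448251983787
wrist handle_grip 0.81 [ 0.4573 -0.1473  0.1725] [184.  59.]
wrist handwheel 0.8 [ 0.5024 -0.1612  0.1133] [197. 118.]
wrist store 0.7 [ 0.5412 -0.0064  0.1407] [364. 165.]
wrist store 0.33 [0.6655 0.3695 0.0104] [622. 240.]
```

View pics/w1.png

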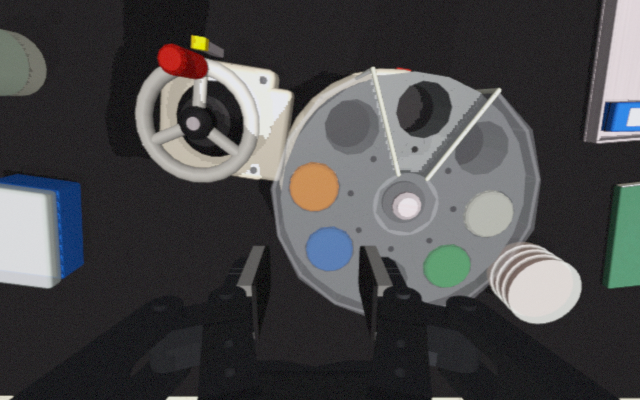

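The wrist view shows the handle top at about (172,60), the wheel rim centred near (199,119), the orange cap at (315,187), the drum knob at (407,207) and the empty hatch pocket at (424,110).

Run:
```python
from h import *
im=cv2.imread('pics/w1.png'); hsv=cv2.cvtColor(im,cv2.COLOR_BGR2HSV)
def cc(mask,name,box):
    m=np.zeros_like(mask); x0,y0,x1,y1=box; m[y0:y1,x0:x1]=mask[y0:y1,x0:x1]
    c=max(cv2.findContours(m,0,2)[0],key=cv2.contourArea); e=cv2.fitEllipse(c); print(name,cv2.boundingRect(c),np.round(e[0],1),np.round(e[1],1)); return e[0]
caps={}
for k,lo,hi,b in [("orange",(5,80,60),(20,255,255),(280,150,350,220)),("blue",(100,80,60),(125,255,255),(300,220,360,275)),("green",(50,80,60),(80,255,255),(415,240,475,290))]:
    caps[k]=at_z("wrist",*cc(cv2.inRange(hsv,lo,hi),k,b),.134); print(caps[k].round(4))
k=cc(cv2.inRange(hsv,(0,0,190),(180,60,255)),"knob",(385,185,430,225)); print(at_z("wrist",*k,.15).round(4))
rd=cc(cv2.inRange(hsv,(0,120,60),(6,255,255))|cv2.inRange(hsv,(172,120,60),(180,255,255)),"red",(150,30,215,90))
print("handle", at_z("wrist",173,60,.174).round(4), proj("wrist",[.4596,-.1575,.176]),proj("wrist",[.4596,-.1575,.114]))
print("rim",at_z("wrist",199,120,.107).round(4),"hatchhole",at_z("wrist",424.5,110,.1305).round(4),"yel",at_z("wrist",198,43,.12))
cv2.imwrite('pics/w1c.png',cv2.resize(im[20:200,110:310],None,fx=4,fy=3.3,interpolation=2)[:600])
# pitch circle from 3 caps
A=np.array([[*(2*c[:2]),1] for c in caps.values()]); b=[c[:2]@c[:2] for c in caps.values()]
s=np.linalg.solve(A,b); print("axis",s[:2],np.sqrt(s[2]+s[:2]@s[:2]))
v=caps["orange"][:2]-s[:2]; print("orange ang",np.degrees(np.arctan2(v[1],v[0])), [np.degrees(np.arctan2(*(c[:2]-s[:2])[::-1])) for c in caps.values()])
```

```text
orange (290, 162, 49, 49) [313.8 186.3] [48.2 48.3]
[ 0.563  -0.0511  0.134 ]
blue (306, 227, 47, 44) [329.  248.3] [43.4 45.8]
[ 0.6256 -0.0357  0.134 ]
green (424, 245, 46, 42) [446.6 265.8] [39.9 45.6]
[0.6437 0.0821 0.134 ]
knob (395, 193, 26, 26) [407.7 205.3] [23.8 24. ]
[0.576  0.0333 0.15  ]
red (157, 43, 51, 36) [181.1  61.5] [29.7 54.4]
handle [ 0.4585 -0.1551  0.174 ] [168.70947636  61.2139083 ] [196.71486432  68.79489393]
rim [ 0.505  -0.1616  0.107 ] hatchhole [0.4936 0.0464 0.1305] yel [ 0.43907779 -0.15259331  0.12      ]
axis [0.57565217 0.03225035] 0.08435543117895147
orange ang -98.65514031159806 [np.float64(-98.65514031159806), np.float64(-53.705297076891455), np.float64(36.227938861950804)]
```

View pics/w1c.png

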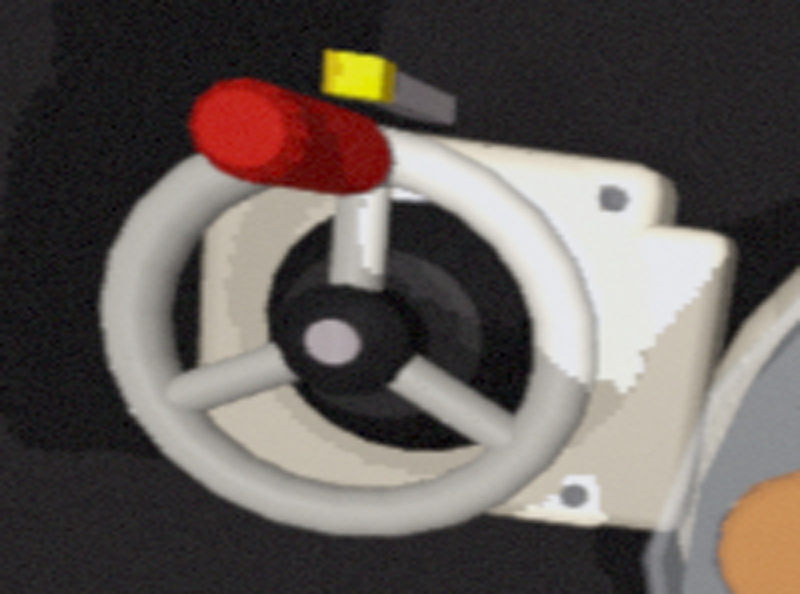

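Call:
play_rows --plan '[0,-1,-1,0.0018,0,0,60,0,-1,-1,0,0,0,60,0.5,-0.08,0,0,0,0,60,1,0,0,0,0,0,60,0.8,0,0,0,0,0,60,0,0,0,0,0,0,60,0,0,0,0,0,0,60]'

```text
clock: 4.38
position: [0.4712, -0.1444, 0.199]
ee_rot: [[0.002, -0.001, 1.0], [-0.001, 1.0, 0.001], [-1.0, -0.001, 0.002]]
force: [-0.6, 0.1, 1.6]
gripper_width: 0.0597
```

Run:
```python
from h import *
s=r.read_state(); print(s['position'],s['force'],s['ee_rot'].round(4))
cv2.imwrite('pics/w2.png',viewer.get_image("wrist")[:,:,::-1])
print(proj("wrist",s['position']+[0,0,.019]))
```

```text
[ 0.4711912  -0.1443702   0.19896601] [-0.60894171  0.07148819  1.55319166] [[ 1.9e-03 -1.2e-03  1.0e+00]
 [-8.0e-04  1.0e+00  1.2e-03]
 [-1.0e+00 -8.0e-04  1.9e-03]]
[315.63332221 298.73275148]
```

View pics/w2.png

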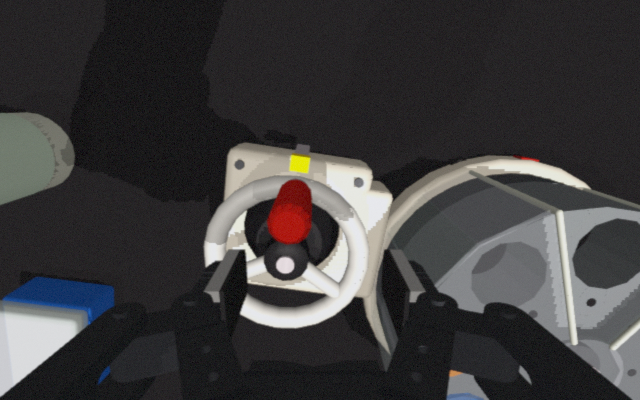

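The view shows the red handle top at about (290,224). The diagonal rows were clipped because the step is limited to 62.5 mm in total.

Run:
```python
from h import *
print(at_z("wrist",290,224,.176),at_z("wrist",285.5,265.5,.13), at_z("wrist",286,252,.107))
```

```text
[ 0.45700486 -0.1565923   0.176     ] [ 0.50262691 -0.16356134  0.13      ] [ 0.50381772 -0.16511217  0.107     ]
```

Call:
play_rows --plan '[0,-0.24,-0.27,0,0,0,60,0.45,0,0,0,0,0,60,0.43,0,0,0,0,0,60,0,0,0,0,0,0,15,0,0,0,0,0,0,15,0,0,0,0,0,0,15,0,0,0,0,0,0,15]' --squeeze 40

```text
clock: 5.3
position: [0.4575, -0.1571, 0.1547]
ee_rot: [[0.002, -0.0, 1.0], [-0.002, 1.0, 0.0], [-1.0, -0.002, 0.002]]
force: [-2.8, -0.7, 5.8]
gripper_width: 0.0205
```

Run:
```python
from h import *
s=r.read_state(); print(s['position'],s['force'],s['ee_rot'].round(4),s['gripper_width'])
cv2.imwrite('pics/w3.png',viewer.get_image("wrist")[:,:,::-1])
h0=np.radians(171.3)
print("rows (y,z) for clockwise 15deg steps")
p=lambda a:50*np.array([np.cos(h0+a),np.sin(h0+a)])
for i in range(24):
    d=p(-np.radians(15*(i+1)))-p(-np.radians(15*i)); print(i,(d[1]/50).round(3),(d[0]/50).round(3))
```

```text
[ 0.45752888 -0.15714535  0.1547472 ] [-2.84683082 -0.74138358  5.79326625] [[ 1.7e-03 -4.0e-04  1.0e+00]
 [-1.6e-03  1.0e+00  4.0e-04]
 [-1.0e+00 -1.6e-03  1.7e-03]] 0.020517536757754255
rows (y,z) for clockwise 15deg steps
0 0.251 0.073
1 0.223 0.135
2 0.181 0.188
3 0.126 0.229
4 0.062 0.254
5 -0.005 0.261
6 -0.073 0.251
7 -0.135 0.223
8 -0.188 0.181
9 -0.229 0.126
10 -0.254 0.062
11 -0.261 -0.005
12 -0.251 -0.073
13 -0.223 -0.135
14 -0.181 -0.188
15 -0.126 -0.229
16 -0.062 -0.254
17 0.005 -0.261
18 0.073 -0.251
19 0.135 -0.223
20 0.188 -0.181
21 0.229 -0.126
22 0.254 -0.062
23 0.261 0.005
```

View pics/w3.png

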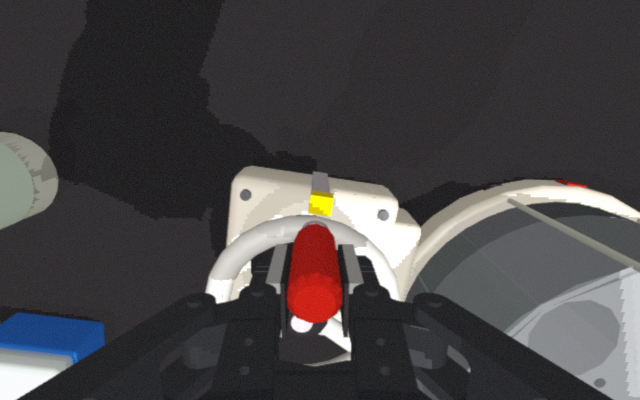

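The handle is held between the pads at 20.5 mm opening. I'll wind clockwise, starting with a slow first part to check the forces.

Call:
play_rows --plan '[0,0.251,0.073,0,0,0,15,0,0.223,0.135,0,0,0,15,0,0.181,0.188,0,0,0,15,0,0.126,0.229,0,0,0,15,0,0.062,0.254,0,0,0,15,0,-0.005,0.261,0,0,0,15]'

```text
clock: 6.1
position: [0.5151, -0.1151, 0.1548]
ee_rot: [[0.002, -0.001, 1.0], [-0.002, 1.0, 0.001], [-1.0, -0.002, 0.002]]
force: [-1.1, -3.1, 6.5]
gripper_width: 0.0207
```

Run:
```python
from h import *
cv2.imwrite('pics/w4.png',viewer.get_image("wrist")[:,:,::-1]); s=r.read_state(); print(s['position'],s['force'])
```

```text
[ 0.51711002 -0.11551786  0.15479407] [ 1.97964051 -1.17422345  3.27085869]
```

View pics/w4.png

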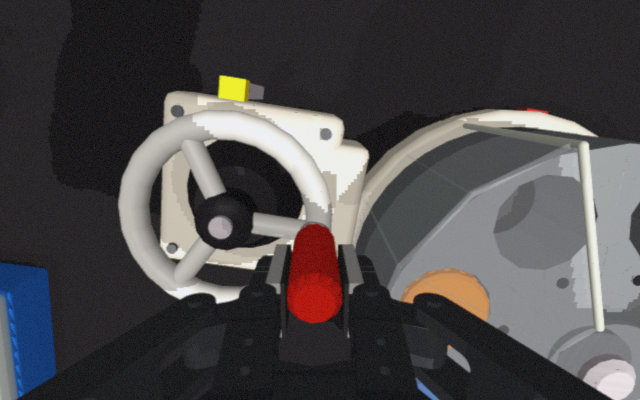

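The wheel follows the handle: a quarter turn, with small forces. I'll continue to just short of two turns, then measure.

Call:
play_rows --plan '[0,-0.073,0.251,0,0,0,15,0,-0.135,0.223,0,0,0,15,0,-0.188,0.181,0,0,0,15,0,-0.229,0.126,0,0,0,15,0,-0.254,0.062,0,0,0,15,0,-0.261,-0.005,0,0,0,15,0,-0.251,-0.073,0,0,0,15,0,-0.223,-0.135,0,0,0,15,0,-0.181,-0.188,0,0,0,15,0,-0.126,-0.229,0,0,0,15]'

```text
clock: 7.4
position: [0.526, -0.2109, 0.1548]
ee_rot: [[0.004, -0.001, 1.0], [0.0, 1.0, 0.001], [-1.0, 0.0, 0.004]]
force: [0.7, 2.7, 6.7]
gripper_width: 0.0209
```

Call:
play_rows --plan '[0,-0.062,-0.254,0,0,0,15,0,0.005,-0.261,0,0,0,15,0,0.073,-0.251,0,0,0,15,0,0.135,-0.223,0,0,0,15,0,0.188,-0.181,0,0,0,15,0,0.229,-0.126,0,0,0,15,0,0.254,-0.062,0,0,0,15,0,0.261,0.005,0,0,0,15]'

```text
clock: 8.4
position: [0.4574, -0.1572, 0.1547]
ee_rot: [[0.002, 0.0, 1.0], [-0.002, 1.0, -0.0], [-1.0, -0.002, 0.002]]
force: [1.5, -1.5, 6.9]
gripper_width: 0.0205
```

Run:
```python
from h import *
s=r.read_state(); print(s['position'],s['force'])
cv2.imwrite('pics/w5.png',viewer.get_image("wrist")[:,:,::-1]); s=r.read_state(); print(s['position'],s['force'])
```

```text
[ 0.4573742  -0.15716757  0.15474553] [ 1.46427572 -1.4588848   6.87688113]
[ 0.45772988 -0.15536377  0.15473765] [-0.43648801  1.83404031  7.7902334 ]
```

View pics/w5.png

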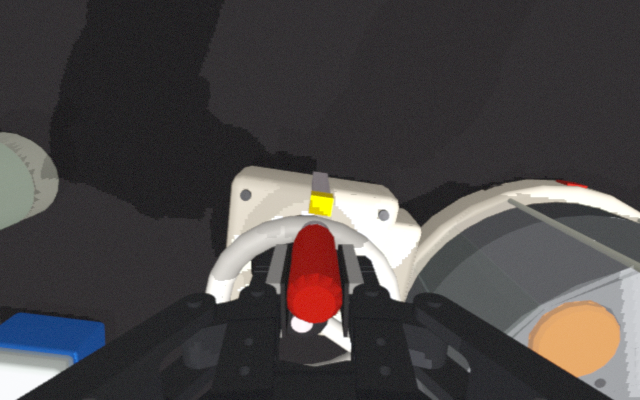

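After one turn the handle is back at the index finger and orange has reached the pocket next to the hatch. Second turn next.

Call:
play_rows --plan '[0,0.251,0.073,0,0,0,15,0,0.223,0.135,0,0,0,15,0,0.181,0.188,0,0,0,15,0,0.126,0.229,0,0,0,15,0,0.062,0.254,0,0,0,15,0,-0.005,0.261,0,0,0,15,0,-0.073,0.251,0,0,0,15,0,-0.135,0.223,0,0,0,15]'

```text
clock: 9.45
position: [0.5382, -0.1253, 0.1547]
ee_rot: [[0.001, -0.001, 1.0], [-0.001, 1.0, 0.001], [-1.0, -0.001, 0.001]]
force: [-2.4, -1.0, 8.7]
gripper_width: 0.0204
```

Call:
play_rows --plan '[0,-0.188,0.181,0,0,0,15,0,-0.229,0.126,0,0,0,15,0,-0.254,0.062,0,0,0,15,0,-0.261,-0.005,0,0,0,15,0,-0.251,-0.073,0,0,0,15,0,-0.223,-0.135,0,0,0,15,0,-0.181,-0.188,0,0,0,15,0,-0.126,-0.229,0,0,0,15]'

```text
clock: 10.45
position: [0.5258, -0.2109, 0.1547]
ee_rot: [[0.004, -0.001, 1.0], [0.0, 1.0, 0.001], [-1.0, 0.0, 0.004]]
force: [1.0, 2.4, 8.4]
gripper_width: 0.0202
```

Call:
play_rows --plan '[0,-0.062,-0.254,0,0,0,15,0,0.005,-0.261,0,0,0,15,0,0.073,-0.251,0,0,0,15,0,0.135,-0.223,0,0,0,15,0,0.188,-0.181,0,0,0,15,0,0.229,-0.126,0,0,0,15,0,0.254,-0.062,0,0,0,15,0,0.25,0.005,0,0,0,15,0,0,0,0,0,0,15,0,0,0,0,0,0,15]'

```text
clock: 11.7
position: [0.4575, -0.1569, 0.1547]
ee_rot: [[0.002, -0.001, 1.0], [-0.0, 1.0, 0.001], [-1.0, -0.0, 0.002]]
force: [-1.3, 0.7, 9.3]
gripper_width: 0.0207
```

Run:
```python
from h import *
s=r.read_state(); print(s['position'],s['force'])
cv2.imwrite('pics/w6.png',viewer.get_image("wrist")[:,:,::-1])
im=viewer.get_image("side")[:,:,::-1]; cv2.imwrite('pics/s6.png',cv2.resize(im[145:295,220:420],None,fx=4,fy=4,interpolation=2))
```

```text
[ 0.45751892 -0.1569026   0.15469929] [-1.26989317  0.72821392  9.27930728]
```

View pics/w6.png

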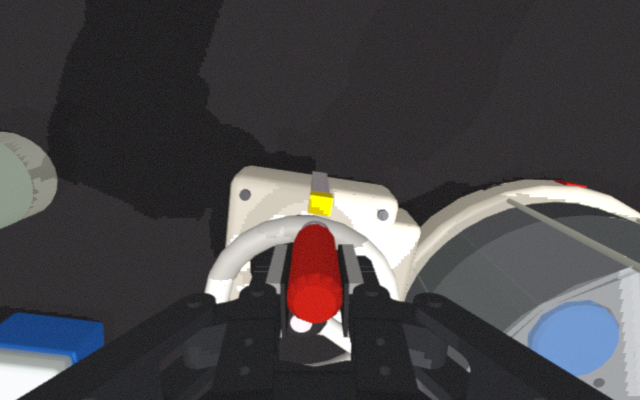

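View pics/s6.png

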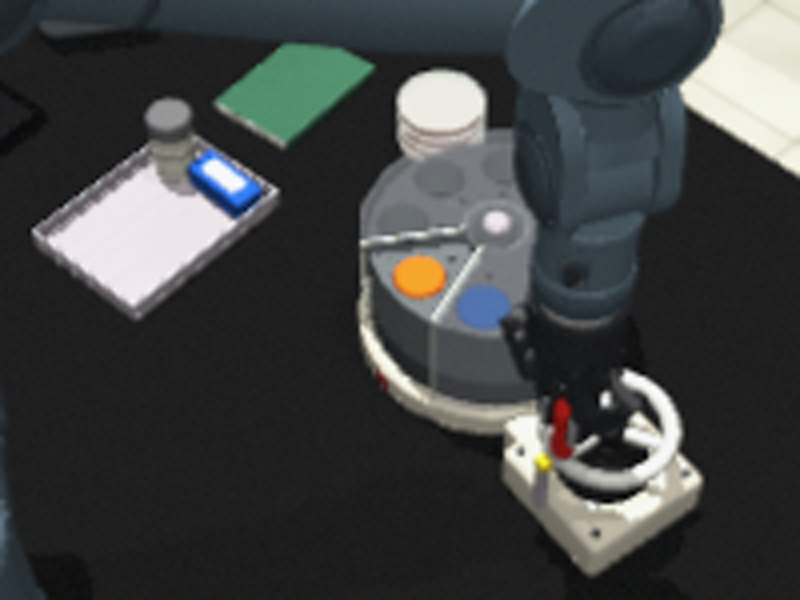

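The orange cap now sits in the hatch at (419,276) in the side crop, where the empty hole was, and the handle is at the index. I'll release the handle, rise, and move above the hatch with the fingers closing.

Call:
play_rows --plan '[0,0,0,0,0,0,55,0,0,0,0,0,0,55,0,0,0,0,0,0,55,-1,0,0,0,0,0,55,-1,0,0,0,0,0,55,0,1,0.2,0,0,0,0,0,1,0.2,0,0,0,0,0,1,0.2,0,0,0,0,0,1,0.2,0,0,0,0,0,0,0,0,0,0,0]'

```text
clock: 13.05
position: [0.4969, 0.0458, 0.2529]
ee_rot: [[-0.001, -0.006, 1.0], [0.001, 1.0, 0.006], [-1.0, 0.001, -0.001]]
force: [-0.0, -0.6, -0.4]
gripper_width: 0.0002
```

Call:
play_rows --plan '[0,0,0,0,0,0,0]'

```text
clock: 13.18
position: [0.4966, 0.0427, 0.253]
ee_rot: [[-0.001, -0.001, 1.0], [-0.0, 1.0, 0.001], [-1.0, -0.0, -0.001]]
force: [-0.4, -0.1, 0.0]
gripper_width: 0.0002
```

Run:
```python
from h import *
s=r.read_state(); print(s['position'],s['force'],s['ee_rot'].round(4),s['gripper_width'])
im=cv2.cvtColor(viewer.get_image("wrist"),cv2.COLOR_RGB2BGR); cv2.imwrite('pics/w7.png',im)
hsv=cv2.cvtColor(im,cv2.COLOR_BGR2HSV); m=cv2.inRange(hsv,(5,80,60),(22,255,255))
c=max(cv2.findContours(m,0,2)[0],key=cv2.contourArea); e=cv2.fitEllipse(c); print(cv2.boundingRect(c),e); print(at_z("wrist",*e[0],.134))
```

```text
[0.49656797 0.04269419 0.25299954] [-0.36655755 -0.0598544   0.03678287] [[-7.e-04 -8.e-04  1.e+00]
 [-5.e-04  1.e+00  8.e-04]
 [-1.e+00 -5.e-04 -7.e-04]] 0.0001924608252880496
(287, 163, 62, 61) ((317.2032165527344, 192.72732543945312), (59.828330993652344, 60.83281326293945), 90.43912506103516)
[0.49156761 0.04423893 0.134     ]
```

View pics/w7.png

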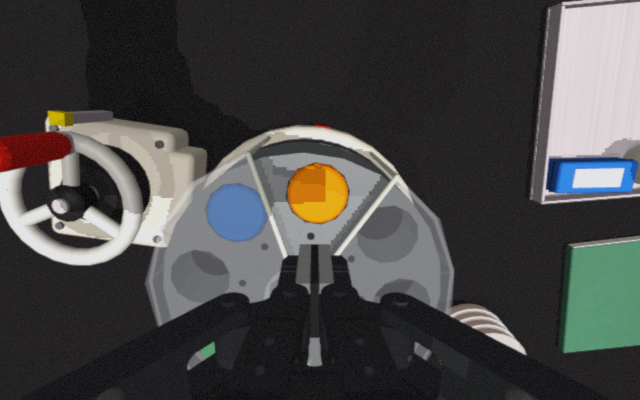

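The view shows the orange cap centred between the hatch edges at (317,193), world about (0.4916, 0.0442). I'll push down with the closed fingers.

Call:
play_rows --plan '[0,0.03,-0.1,0,0,0,0,1,0,0,0,0,0,0,1,0,0,0,0,0,0,0.14,0,0,0,0,0,0,0.1,0,0,0,0,0,0,0.05,0,0,0,0,0,0,0,0,0,0,0,0,0]'

```text
clock: 14.1
position: [0.4923, 0.0441, 0.1407]
ee_rot: [[0.002, 0.0, 1.0], [-0.0, 1.0, -0.0], [-1.0, -0.0, 0.002]]
force: [-1.6, -0.7, 2.5]
gripper_width: -0.0002
```

Run:
```python
from h import *
s=r.read_state(); print(s['position'],s['force'])
im=viewer.get_image("wrist")[:,:,::-1]; cv2.imwrite('pics/w8.png',im)
```

```text
[0.49232403 0.04408271 0.14073968] [-1.60629869 -0.70826596  2.48495491]
```

View pics/w8.png

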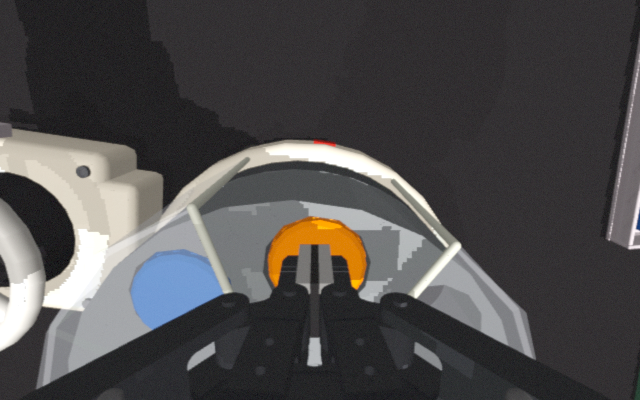

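The tips are about 4 mm into the stroke at 2.5 N, so I'll go a little deeper.

Call:
play_rows --plan '[0.05,0,0,0,0,0,0,0,0,0,0,0,0,0,0,0,0,0,0,0,0]'

```text
clock: 14.52
position: [0.4925, 0.0442, 0.1377]
ee_rot: [[0.002, -0.0, 1.0], [-0.0, 1.0, 0.0], [-1.0, -0.0, 0.002]]
force: [-3.6, -0.7, 5.1]
gripper_width: 0.0002
```

At 7.3 mm and 5 N this matches the catch's release point. One more small press, then straight up.

Call:
play_rows --plan '[0.02,0,0,0,0,0,0,0,0,0,0,0,0,0,-1,0,0,0,0,0,0,-1,0,0,0,0,0,0,-0.3,0,0,0,0,0,0,0,0,0,0,0,0,0,0,0,0,0,0,0,0]'

```text
clock: 15.4
position: [0.4917, 0.0444, 0.2497]
ee_rot: [[-0.001, -0.0, 1.0], [0.0, 1.0, 0.0], [-1.0, 0.0, -0.001]]
force: [-0.5, -0.7, 0.6]
gripper_width: -0.0001
```

Run:
```python
from h import *
s=r.read_state(); print(s['position'],s['force'])
im=cv2.cvtColor(viewer.get_image("wrist"),cv2.COLOR_RGB2BGR); cv2.imwrite('pics/w9.png',im)
hsv=cv2.cvtColor(im,cv2.COLOR_BGR2HSV); m=cv2.inRange(hsv,(5,80,60),(22,255,255))
c=max(cv2.findContours(m,0,2)[0],key=cv2.contourArea); e=cv2.fitEllipse(c); print(cv2.boundingRect(c),e); print(at_z("wrist",*e[0],.164),at_z("wrist",*e[0],.134))
```

```text
[0.49170504 0.0444448  0.24967351] [-0.46022338 -0.66093104  0.60351375]
(281, 175, 69, 71) ((314.970703125, 210.33700561523438), (67.36734771728516, 70.38932037353516), 174.9987030029297)
[0.48938566 0.04486958 0.164     ] [0.49901058 0.04495135 0.134     ]
```

View pics/w9.png

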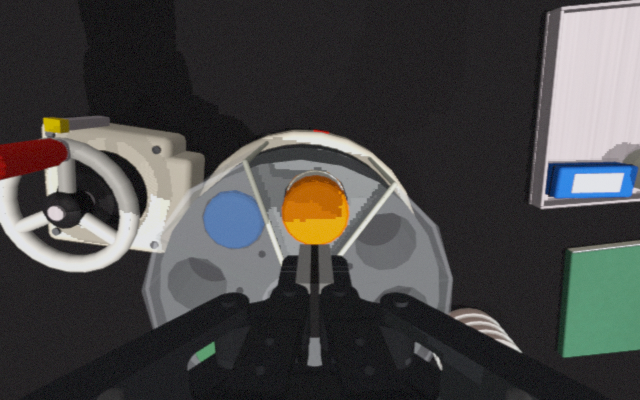

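The pot has sprung up: the cap now spans about 70 px against 60 before, its hole is visible beneath it, and the fingers are clear. Now I'll open, descend and grip the cap.

Call:
play_rows --plan '[0,0,0,0,0,0,66,0,0,-0.02,0,0,0,66,0,0,0,0,0,0,66,1,0,0,0,0,0,66,0.8,0,0,0,0,0,66,0.16,0,0,0,0,0,66,0,0,0,0,0,0,66]'

```text
clock: 16.32
position: [0.4909, 0.0445, 0.1527]
ee_rot: [[-0.0, -0.0, 1.0], [0.0, 1.0, 0.0], [-1.0, 0.0, -0.0]]
force: [-0.2, -0.2, 0.9]
gripper_width: 0.0661
```

Run:
```python
from h import *
s=r.read_state(); print(s['position'],s['force'],s['gripper_width'])
im=viewer.get_image("wrist")[:,:,::-1]; cv2.imwrite('pics/w10.png',im)
```

```text
[0.4908782  0.04449665 0.15271818] [-0.22937501 -0.23294118  0.92711714] 0.06608086411695206
```

View pics/w10.png

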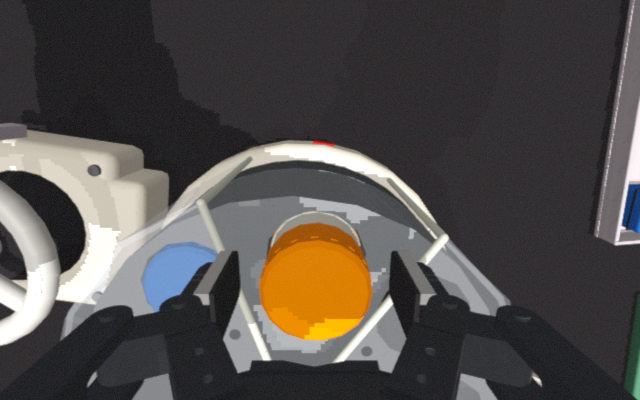

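The cap is midway between the open pads, with its centre at (316,285). Closing.

Call:
play_rows --plan '[0,0,0,0,0,0,35,0,0,0,0,0,0,35,0,0,0,0,0,0,35,0,0,0,0,0,0,35]' --squeeze 50

```text
clock: 16.88
position: [0.4918, 0.0445, 0.1529]
ee_rot: [[0.002, -0.0, 1.0], [0.0, 1.0, 0.0], [-1.0, 0.0, 0.002]]
force: [2.0, -0.2, 1.5]
gripper_width: 0.0441
```

Call:
play_rows --plan '[-0.2,0,0,0,0,0,35,-0.3,0,0,0,0,0,35,0,0,0,0,0,0,35]'

```text
clock: 17.25
position: [0.4912, 0.0445, 0.1787]
ee_rot: [[0.001, -0.0, 1.0], [-0.0, 1.0, 0.0], [-1.0, -0.0, 0.001]]
force: [0.8, -0.6, -1.4]
gripper_width: 0.0437
```

Run:
```python
from h import *
s=r.read_state(); print(s['position'],s['force'],s['gripper_width'])
im=viewer.get_image("wrist")[:,:,::-1]; cv2.imwrite('pics/w11.png',im)
im=viewer.get_image("side")[:,:,::-1]; cv2.imwrite('pics/s11.png',cv2.resize(im[125:275,220:420],None,fx=4,fy=4,interpolation=2))
```

```text
[0.49118336 0.04445167 0.17871851] [ 0.79281118 -0.64729367 -1.4101549 ] 0.04368292800093884
```

View pics/w11.png

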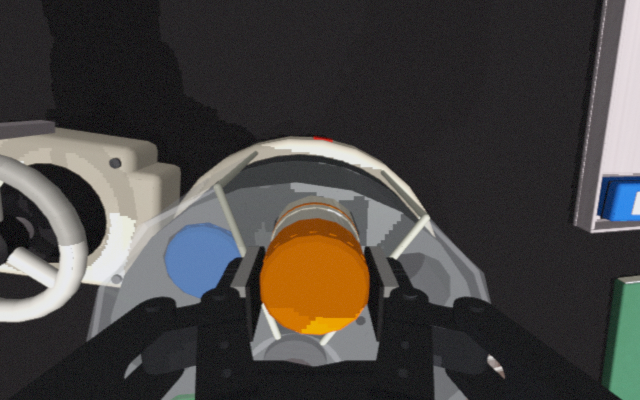

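View pics/s11.png

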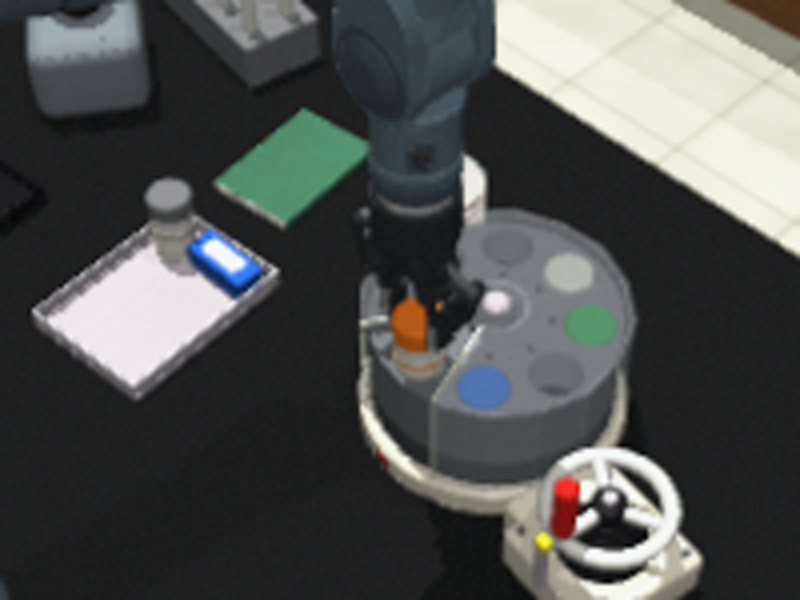

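The pot is held at 43.7 mm opening and is coming out of the pocket; the others are still latched. I'll lift it clear and carry it over the tray's free half.

Call:
play_rows --plan '[-0.6,0,0,0,0,0,35,-0.6,0,0,0,0,0,35,0,0.5,-0.16,0,0,0,35,0,0.98,-0.33,0,0,0,35,0,0.98,-0.33,0,0,0,35,0,0.98,-0.33,0,0,0,35,0,0.98,-0.33,0,0,0,35,0,0.98,-0.33,0,0,0,35,0,0.5,-0.16,0,0,0,35,0,0,0,0,0,0,35]'

```text
clock: 18.6
position: [0.3908, 0.3404, 0.2365]
ee_rot: [[-0.002, -0.004, 1.0], [-0.001, 1.0, 0.004], [-1.0, -0.001, -0.002]]
force: [0.3, -1.1, -2.6]
gripper_width: 0.0443
```

Call:
play_rows --plan '[0,0,0,0,0,0,35]'

```text
clock: 18.73
position: [0.3919, 0.3385, 0.2368]
ee_rot: [[-0.001, -0.0, 1.0], [-0.001, 1.0, 0.0], [-1.0, -0.001, -0.001]]
force: [1.0, -0.1, -0.9]
gripper_width: 0.0439
```

Run:
```python
from h import *
s=r.read_state(); print(s['position'],s['force'],s['gripper_width'],s['ee_rot'].round(3))
im=viewer.get_image("wrist")[:,:,::-1]; cv2.imwrite('pics/w12.png',im)
im=viewer.get_image("scene")[:,:,::-1]; cv2.imwrite('pics/c12.png',cv2.resize(im[140:290,260:460],None,fx=4,fy=4,interpolation=2))
```

```text
[0.39185793 0.33854053 0.23678464] [ 0.95712216 -0.06077092 -0.87409107] 0.04394321175726138 [[-0.001 -0.     1.   ]
 [-0.001  1.     0.   ]
 [-1.    -0.001 -0.001]]
```

View pics/w12.png

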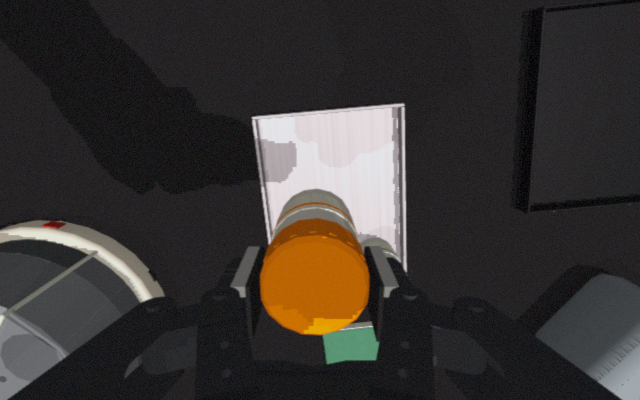

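View pics/c12.png

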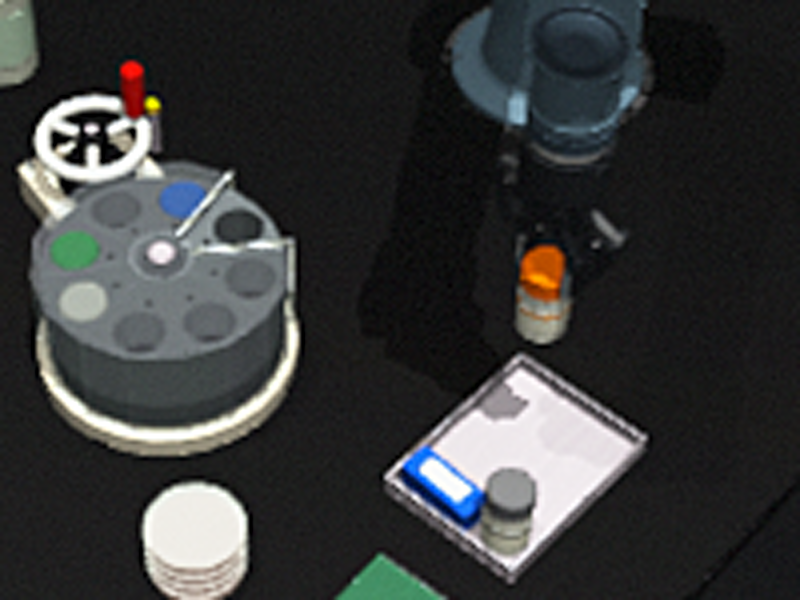

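In the wrist view the steel tray's −x edge runs from (253,117) to (404,104), with the grey pot just showing behind the held one at (378,250). The black look-alike tray is at far right.

Run:
```python
from h import *
a=at_z("wrist",253,117,.022)[:2]; b=at_z("wrist",404,104,.022)[:2]; print(a,b,np.linalg.norm(a-b))
y=(b-a)/np.linalg.norm(b-a); x=np.array([y[1],-y[0]]); m=(a+b)/2
t=m+.052*x; print("yaw",np.degrees(np.arctan2(x[1],x[0])),"target",t,"shift/50mm",(t-r.read_state()['position'][:2])/.05)
for w in ([.4945,.407],[.506,.341]): d=np.array(w)-m-.1*x; print("in tray",d@x,d@y)
```

```text
[0.33572194 0.27785031] [0.32363145 0.42543064] 0.14807476008321063
yaw 4.683486816895645 target [0.38150307 0.35588634] shift/50mm [-0.21612735  0.35202577]
in tray 0.0687931256747513 0.04171664457414215
in tray 0.07486574323794236 -0.02500196839054123
```

Call:
play_rows --plan '[0,0.35,-0.21,0,0,0,35,0.6,0,0,0,0,0,35,0.8,0,0,0,0,0,35,0.8,0,0,0,0,0,35,0.6,0,0,0,0,0,35,0.2,0,0,0,0,0,35,0,0,0,0,0,0,35,0,0,0,0,0,0,35]'

```text
clock: 19.82
position: [0.3829, 0.3575, 0.0888]
ee_rot: [[0.002, 0.0, 1.0], [0.002, 1.0, -0.0], [-1.0, 0.002, 0.002]]
force: [-0.0, 0.5, -0.8]
gripper_width: 0.044
```

Run:
```python
from h import *
s=r.read_state(); print(s['position'],s['force'],s['gripper_width'])
im=viewer.get_image("scene")[:,:,::-1]; cv2.imwrite('pics/c13.png',cv2.resize(im[200:300,320:450],None,fx=6,fy=6,interpolation=2))
```

```text
[0.38292889 0.35748384 0.08880975] [-0.02024481  0.45645238 -0.77095873] 0.043972637371922876
```

View pics/c13.png

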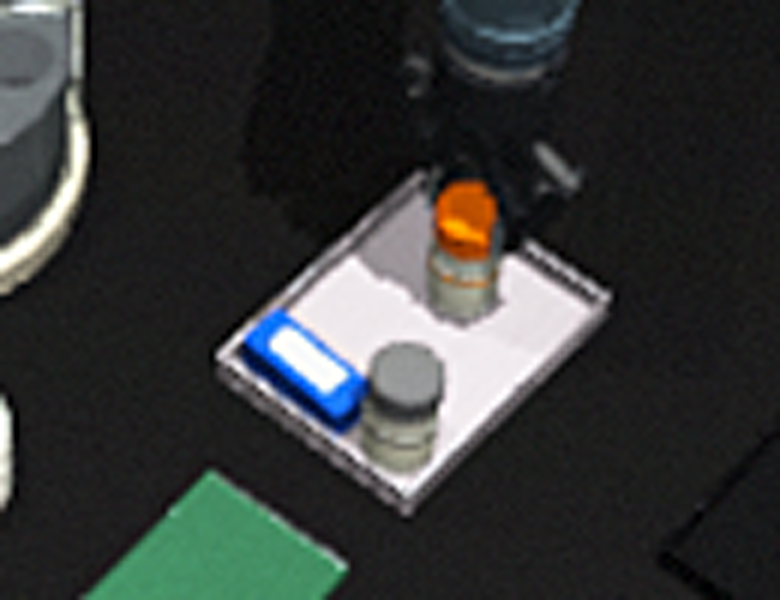

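The pot is upright over the tray's free half, at (463,265) in the crop. I'll lower the last ~17 mm slowly.

Call:
play_rows --plan '[0.14,0,0,0,0,0,35,0.1,0,0,0,0,0,35,0.05,0,0,0,0,0,35,0,0,0,0,0,0,35,0,0,0,0,0,0,35]'

```text
clock: 20.5
position: [0.3817, 0.3569, 0.0736]
ee_rot: [[0.0, -0.001, 1.0], [-0.0, 1.0, 0.001], [-1.0, -0.0, 0.0]]
force: [-2.1, -1.4, 5.6]
gripper_width: 0.0439
```

Call:
play_rows --plan '[0.03,0,0,0,0,0,35,0.03,0,0,0,0,0,35,0,0,0,0,0,0,35]'

```text
clock: 20.88
position: [0.3821, 0.3571, 0.0735]
ee_rot: [[0.003, -0.001, 1.0], [0.001, 1.0, 0.001], [-1.0, 0.001, 0.003]]
force: [-7.3, -4.8, 28.2]
gripper_width: 0.0442
```

There is firm floor contact, with z unchanged while the force rose. I'll ease off the excess, hold briefly, release and rise.

Call:
play_rows --plan '[-0.05,0,0,0,0,0,35,0,0,0,0,0,0,35,0,0,0,0,0,0,35]'

```text
clock: 21.25
position: [0.3821, 0.3572, 0.0736]
ee_rot: [[0.001, -0.0, 1.0], [0.001, 1.0, 0.0], [-1.0, 0.001, 0.001]]
force: [-2.8, -2.2, 11.1]
gripper_width: 0.0439
```

Call:
play_rows --plan '[0,0,0,0,0,0,62,0,0,0,0,0,0,62,0,0,0,0,0,0,62,-0.4,0,0,0,0,0,62,-1,0,0,0,0,0,62,-1,0,0,0,0,0,62,-0.6,0,0,0,0,0,62,0,0,0,0,0,0,62,0,0,0,0,0,0,62]'

```text
clock: 22.38
position: [0.3813, 0.3566, 0.2213]
ee_rot: [[-0.001, -0.0, 1.0], [-0.001, 1.0, 0.0], [-1.0, -0.001, -0.001]]
force: [-0.1, 0.4, -0.5]
gripper_width: 0.0622
```

Run:
```python
from h import *
s=r.read_state(); print(s['position'],s['force'],s['gripper_width'])
cv2.imwrite('pics/w14.png',viewer.get_image("wrist")[:,:,::-1])
im=viewer.get_image("side")[:,:,::-1]; cv2.imwrite('pics/s14.png',cv2.resize(im[145:295,200:400],None,fx=4,fy=4,interpolation=2))
```

```text
[0.38131259 0.35663352 0.22128116] [-0.1305391   0.4326371  -0.51604123] 0.06217381464705379
```

View pics/w14.png

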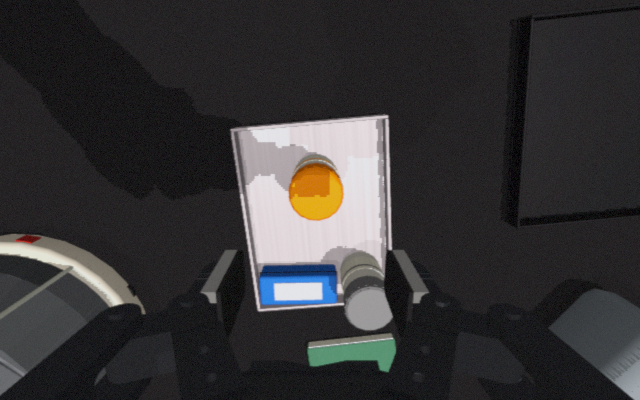

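View pics/s14.png

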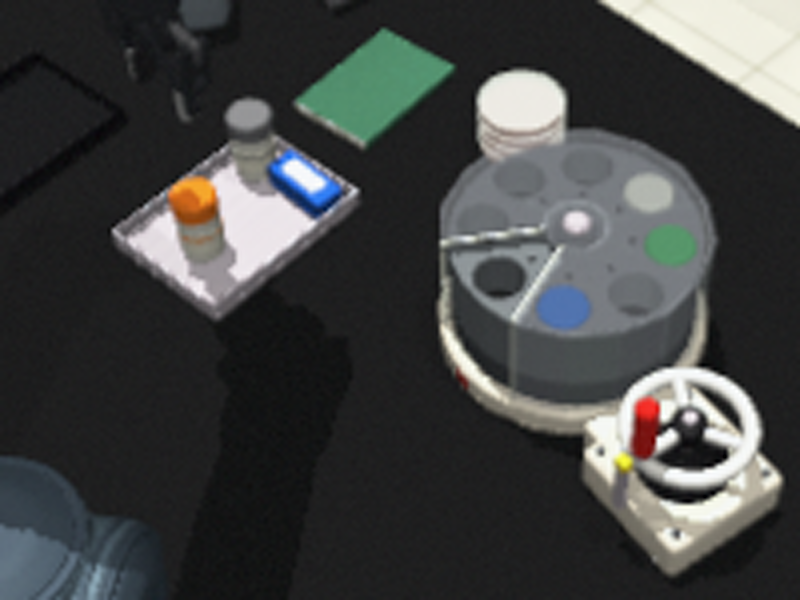

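In the wrist view the orange pot stands in the free half at (316,190). In the side crop it seems to lean slightly, so I'll check that numerically against projections of an upright pot.

Run:
```python
from h import *
for n in ["side","scene","wrist"]:
    im=cv2.cvtColor(viewer.get_image(n),cv2.COLOR_RGB2BGR); hsv=cv2.cvtColor(im,cv2.COLOR_BGR2HSV); m=cv2.inRange(hsv,(5,120,60),(22,255,255))
    c=max(cv2.findContours(m,0,2)[0],key=cv2.contourArea); M=cv2.moments(c); u=(M['m10']/M['m00'],M['m01']/M['m00'])
    print(n,cv2.contourArea(c),np.round(u,1),"cap centre@.072",at_z(n,*u,.072).round(4), "upright axis px foot/top",proj(n,[.3813,.3567,.003]).round(1),proj(n,[.3813,.3567,.083]).round(1))
    if n=="side": cv2.imwrite('pics/s15.png',cv2.resize(im[165:235,220:290],None,fx=8,fy=8,interpolation=2))
    if n=="scene": cv2.imwrite('pics/c15.png',cv2.resize(im[210:290,340:430],None,fx=7,fy=7,interpolation=2))
```

```text
side 3849.0 [460.2 152.3] cap centre@.072 [ 1.1818 -0.0852  0.072 ] upright axis px foot/top [250.2 207.4] [247.1 194. ]
scene 1125.0 [ 47.  129.6] cap centre@.072 [ 1.1133 -1.1469  0.072 ] upright axis px foot/top [396.8 249.4] [398.9 236.3]
wrist 2383.0 [316.  192.3] cap centre@.072 [0.3834 0.3577 0.072 ] upright axis px foot/top [314.8 173.4] [314.9 193.2]
```

View pics/s15.png

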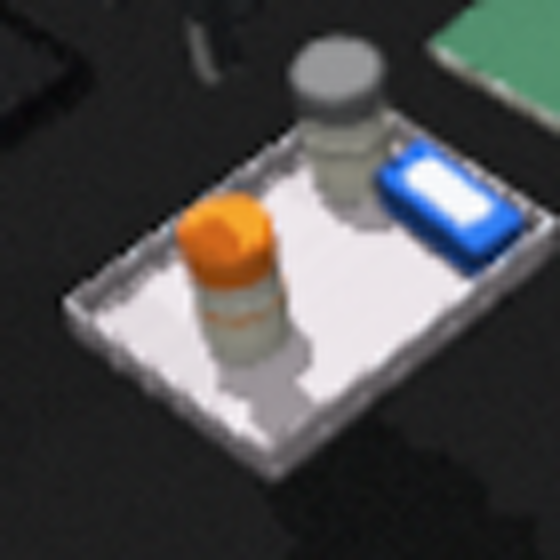

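View pics/c15.png

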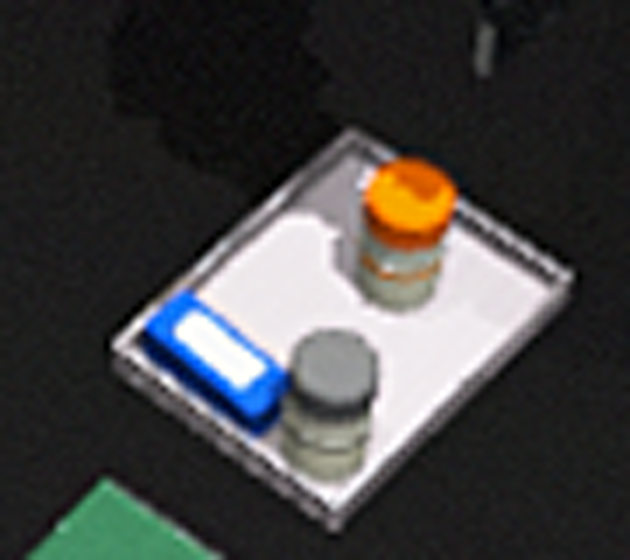

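The measured pot axis matches an upright pot. In the side crop it runs from (250,348) to (227,220) against a predicted slope of 24/108. In the scene crop it runs from (397,290) to (412,197) against a predicted (399,276) to (412,187). The gripper is clear, so I'm handing the job in.

```bash
python3 -c "
from rig import r
print(r.finish_job(), r.read_state()['clock'])"
```

```text
the job is handed in; nothing more can be done
the job is handed in; nothing more can be done
```

The orange-capped pot is standing upright and released in the free half of the steel tray. I handed the job in at about 22.5 s of the 72 s allowed; the interface reports no verdict.

- **Winding:** I gave the wheel two full clockwise turns, because orange was two pockets anticlockwise of the hatch. It stopped with the handle back at the index finger, and the orange cap sat where the empty hatch hole had been.
- **Release:** I pushed the cap down about 7.5 mm at roughly 5 N with the fingers closed, then rose. The wrist picture showed the pot sprung up with the fingers clear of it.
- **Placing:** I gripped the cap, lifted the pot out and lowered it until it stood on the tray floor. I pressed it there up to 28 N and eased that to 11 N before letting go.

**Last checks:**
- The pot's axis in the side and scene pictures fits an upright pot, about 50 mm from the tray's −x wall.
- White, blue and green still look latched in the side picture, and the grey pot and slide box look unmoved.
- The force at the wrist was about 0.5 N with nothing touched.
- One check failed: my automatic colour search for the cap locked onto background objects in the side and scene cameras. I judged the tilt in those two from enlarged crops instead. The wrist camera's result was sound, putting the cap at about (0.383, 0.358).

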